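# Take the glued bird out of its clamp and show it to the bench camera

## Task

The glue on the bare-wood bird in the gluing jig has set: swing the red clamp handle right back until the clamp is fully open, then lift the bird out and hold it up to the inspection camera so that the glue joint can be photographed. Hold it at the camera's focus point, right way up, its side square to the lens (the camera looks down at a slant, so lean the bird's back away from it to match) and its beak to the left in the picture, and finish while still holding it there, steady in the air, with the clamp left open. Do not bump the camera or disturb the other things on the bench.

Things in the scene. Friction and masses are not known exactly. Their poses are not given: they have to be found in the camera images.
- bird_mid (a point): centre of the loose bare-wood bird (outline sawn from 24 mm board, red tail, orange beak, dark plinth) standing in the jig. 85 g, 145 mm long; this point is 35 mm up, half-way to the back (70 mm; the head is 79 mm). Grip the body's flat upright sides, 24 mm apart; they reach 20 mm ahead of and behind this point, from plinth to back. x points to the beak, y out of the left side (across the thickness), z up
- bird: the same bird; origin at the centre of the plinth's underside, same axes. The plinth is 88 x 36 mm and 10 mm thick. In the nest it stands 18 mm above the bench between four stops 8 mm high, with 1 to 4 mm of play: lift it straight up at least 15 mm
- bird_beak (a point): tip of the bird's orange beak, 68 mm ahead of the bird's centre and 25 mm above it
- clamp_handle (a joint): angle of the toggle clamp's handle: 0 clamped (upright), 1.15 rad fully open, at its stop. Its top swings away from the bird, towards the tail side; friction resists (about 5 N at the grip) and it stays where left. The steel clamp bar standing on the bird's back is geared to it: it swings up and back 1.55 times as far, to 12 degrees past upright at the stop
- handle_grip (a point): point on the clamp handle's red grip, 115 mm from the handle's pivot, 241 mm above the bench when clamped. The grip is 14 mm thick across the swing, 22 mm wide along it, and ends 34 mm beyond this point. z points along the handle to its free end, x towards the bird (when clamped), y along the hinge
- handle_pivot (a point): the fixed hinge of the clamp handle, 126 mm above the bench, 134 mm from the middle of the nest on the tail side. Axes as jig; the opening handle turns about -y, so its top goes to -x and down
- jig: the gluing jig, screwed to the bench: plywood board 300 x 130 x 18 mm with the bird's nest, and the toggle clamp on a wooden riser (top 83 mm above the bench, 90 to 190 mm behind the nest's middle). Origin on the bench under the middle of the nest; x from the clamp to the beak, y along the clamp's hinge, z up
- focus (a point): the camera's focus point, in mid-air: 150 mm straight out from the lens glass on its axis, 200 mm above the bench. x points along the axis to the lens (25 degrees above level), y is level, to the right in the camera's picture, z up and leaning away from the camera. The bird shown as asked has its x along -y of this frame, its y along x, its z along z
- lens (a point): centre of the glass of the camera's lens, amid the white ring light (68 mm across), 263 mm above the bench; axes as focus. The black camera body reaches 100 mm behind it
- stand: the inspection camera's stand, screwed down: steel foot 130 x 110 mm, column 18 mm thick and 345 mm high, the camera on its side facing the robot. Origin on the bench right under the focus point; the foot's middle is 235 mm and the column 265 mm along its x, away from the robot. The camera is fixed to it and must not be bumped
- painted_bird: the finished sample bird, same shape, painted blue with a yellow tail (145 mm long, 79 mm high), standing loose on the bench; not to be touched. Origin under its plinth
- glue_tube: orange and white glue tube lying on the bench, 175 mm long. Origin under its middle
- rasp: flat wood rasp with wooden handle, 250 mm long, lying on the bench. Origin under the front end of its handle
- mallet: wooden mallet lying on its side, 245 mm long, head 65 x 110 x 56 mm. Origin under the handle, 100 mm from the head's middle
- sanding_block: cork sanding block, 110 x 62 x 36 mm. Origin under its middle
- screwdriver: screwdriver with yellow handle lying on the bench. Origin under it
- glue_pot: white glue pot with orange lid and yellow label, 68 mm across, 100 mm high, upright. Origin under its middle
- tape_roll: roll of paper tape lying flat, 96 mm across, 36 mm high. Origin under its middle
Things that resemble listed ones, but are neither listed nor needed, are in the scene too. Leave any pink look-alike of the bird alone.

How it is judged:
By the outcome, as a careful person would: the job done as asked, in the order asked, and still so for the second after the job is handed in, while the arm keeps its last pose, push and grip.
It also fails if it takes over 51 s, if anything falls off the work surface, if the arm or the gripper's body presses on something with over 40 N, if the wrist force passes 120 N, or if a joint passes its speed limit or range.

## Robot

A 6-joint arm with a two-finger parallel gripper is mounted at the origin on the work surface. World frame = base frame: x ahead of the robot, y to its left, z up, the work surface at z = 0. Lengths are in m, angles in rad, forces in N, time in s.
With the tool pointing down it reaches from about 0.35 to 0.8 m from the base axis. Payload 7.3 kg.
Tool frame: the origin (TCP) lies at the very end of the fingers, on their centre line; the grasp point (between the pads) lies 19 mm behind it (r.grip_depth is the distance from the TCP to the grasp point, in m); z points along the fingers, y is the line along which they close (so a half turn about z gives the same grasp; the last joint's range is limited). The gripper opens to 85 mm and grips with 20 to 120 N. Pads are 22 mm wide; open, the fingers measure 114 mm over their backs; the gripper's body (76 mm by 85 mm) begins 54 mm behind the grasp point. The pads swing forward as they close: fully open they stand 13 mm farther back than shut.
Start: joints at [-1.252, 0.342, 1.524, -0, 1.275, -0.146], TCP at [0.235, -0.469, 0.231] pointing down, gripper open.
Joint ranges: [-2.53, 2.53], [-0.77, 2.02], [0.04, 2.7], [-1, 4.14], [0.28, 2.66], [-3.11, 3.11]. Speed limits (rad/s): [2.57, 2.57, 3.14, 3.14, 3.14, 3.14].

## Interface

Orientations are given as a unit quaternion [x, y, z, w].
In Python, from station import r, vision gives the robot as it stands. The module is installed in compiled form; this text tells all that it offers.
- The arm moves only by the shell command python3 -m creep 'ROWS' [OPENING] [FORCE]. ROWS is JSON, a list of rows, each a list of 4 numbers: the shift along the tool's x, y, z in units of 0.02 m (1.0 is 0.02 m), then the turn about the tool's z in units of 45 degrees (1.0 is 45 degrees). In form: [[tx, ty, tz, turn], ...]. A call has exactly 8 rows; each row shifts and turns the commanded pose from where the row before left it, along the tool's axes as they then stand; what a row does not reach is not made up. A row lasts 1/12 s, in which the tool goes at most 41.7 mm and 7.16 degrees, less where a joint would pass 70% of its speed; a pose out of reach is approached as far as the arm can. A call with a number of a shift or a turn outside -1 to 1 is refused whole. A call with a gripper value outside its range is refused whole. OPENING is the closure, from -1 (fully open) to 1 (shut), set as the call begins (- or left out, the last holds). The fingers move at their own pace and stop on an object; FORCE is the grip in N (left out, the last holds). Time passes only in rows, so rows that do not move let the fingers close, or fill a call up. It gives the time, the measured TCP pose, the force, the opening and the grip force at its end, in the units of the state.
- r.get_state(): the state, without advancing time (a new reading comes with each control period).
- vision.snapshot(name): name is "side" or "top"; returns (picture, depth): 420x560x3 uint8, red, green, blue; 420x560 float32, m along the optical axis (not along the pixel's ray), 0 where there is no reading.
- vision.camera_model(name): a dict with "fx", "fy", "cx", "cy" (pixels), "rvec" (rotation vector, rad) and "tvec" (3), from world to camera coordinates, as OpenCV has them. Camera axes: x right, y down, z forward; pixel columns grow to the right and rows downward; lengths in m; the calibration is good to about 2 mm. A picture is of the moment at which its call begins. camera_model takes no time and is no camera call.
- r.finish_job(): hands the job in; it is judged then, once.
The state is a dict: "time_s": time; "qpos": joint angles; "joint_velocities": joint speeds; "joint_efforts": joint torques, N m; "tcp_pos": TCP position; "tcp_rot": TCP orientation; "ft_force": force on the tool from outside, world axes, zero at the start; "wrist_torque": the same for the moment, N m; "opening": finger opening in m; "grip_force": force on a finger pad.
Only numpy, scipy, OpenCV 4.12 (cv2) and the standard library are available. Lean on these libraries where they do the work, as an engineer would, in place of code of your own. Each camera call takes 0.05 s, during which the arm holds its last target. There are 200 camera calls.

## Working session

There is one attempt and no reset: what is moved stays moved. The work goes in short steps, Python scripts to look and compute and a shell command to move; the robot and the scene stay as the last step left them, time stands still between calls to the robot, and variables do not carry over. Pictures are saved under pics/ and viewed, at most 10 in all, crops included, and the job is handed in when it is done.

```bash
mkdir -p pics; python3 - <<'E'
from station import r, vision
import cv2,numpy as np
for n in("side","top"):
    p,d=vision.snapshot(n); np.savez(f"{n}0.npz",p=p,d=d)
    cv2.imwrite(f"pics/{n}0.png",p[:,:,::-1]); print(vision.camera_model(n))
s=r.get_state();print(s['time_s'],s['tcp_pos'],s['tcp_rot'],s['opening'],r.grip_depth)
E
```

```text
{'fx': 397.6083635314041, 'fy': 397.6083635314041, 'cx': 278.73128167995696, 'cy': 209.42463775340659, 'rvec': array([ 1.95829198, -0.76159523,  0.47110589]), 'tvec': array([-0.33008827,  0.34462739,  1.16232186])}
{'fx': 493.44373808006105, 'fy': 493.44373808006105, 'cx': 285.1815048426485, 'cy': 211.05338798758905, 'rvec': array([ 2.03949592, -2.1700287 ,  0.23245277]), 'tvec': array([0.07785657, 0.52004627, 1.58574199])}
0.1 [ 0.23521705 -0.46897266  0.23069912] [ 9.73114354e-01  2.30321475e-01 -7.13687317e-05 -6.83062474e-04] 0.08515705534202991 0.0187
```

View pics/side0.png

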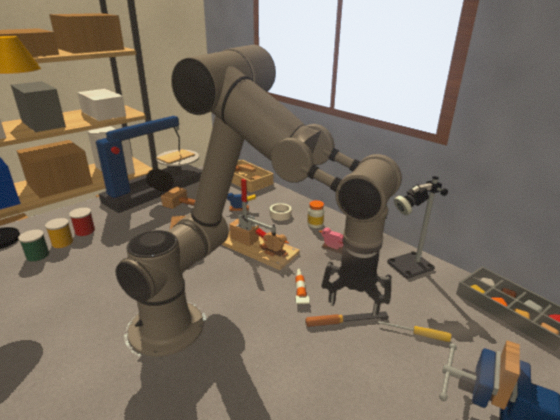

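View pics/top0.png

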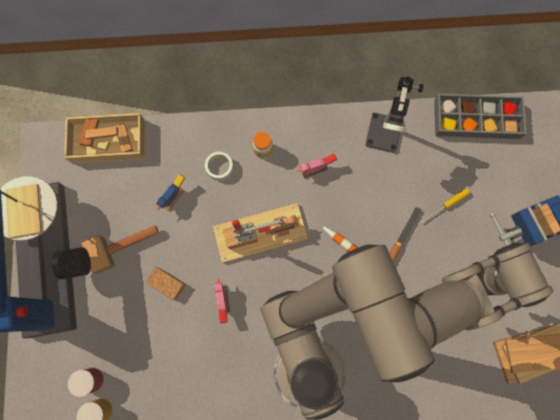

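Candidates: the bare-wood bird in the jig at top (280,228), side (272,240). The look-alikes are the blue painted bird at top (170,190) and the pink ones at top (317,166) and (221,300). I choose the jig bird and check it in a crop.

```bash
cat > h.py <<'E'
import numpy as np,cv2
from station import r,vision
def cam(n):
    m=vision.camera_model(n); R=cv2.Rodrigues(np.array(m['rvec']))[0]; return m,R,np.array(m['tvec']).ravel()
def cloud(n,d):
    m,R,t=cam(n); v,u=np.mgrid[:d.shape[0],:d.shape[1]]
    P=np.stack([(u-m['cx'])/m['fx']*d,(v-m['cy'])/m['fy']*d,d],-1); return (P-t)@R   # R^T(P-t)
def plane(n,uv,z):
    m,R,t=cam(n); uv=np.atleast_2d(uv); D=np.c_[(uv[:,0]-m['cx'])/m['fx'],(uv[:,1]-m['cy'])/m['fy'],np.ones(len(uv))]@R
    c=-R.T@t; return c+D*((z-c[2])/D[:,2])[:,None]
def proj(n,X):
    m,R,t=cam(n); p=np.atleast_2d(X)@R.T+t; return np.c_[p[:,0]/p[:,2]*m['fx']+m['cx'],p[:,1]/p[:,2]*m['fy']+m['cy']]
E
python3 - <<'E'
from h import *
T=np.load('top0.npz');S=np.load('side0.npz')
a=cv2.resize(T['p'][185:275,195:325],None,fx=6,fy=6,interpolation=cv2.INTER_CUBIC)[:,:780]
b=cv2.resize(S['p'][170:280,215:310],None,fx=5,fy=5,interpolation=cv2.INTER_CUBIC)
cv2.imwrite('pics/c_top.png',a[:,:,::-1]);cv2.imwrite('pics/c_side.png',b[:,:,::-1])
C=cloud('top',T['d'])
# board
hsv=cv2.cvtColor(T['p'],cv2.COLOR_RGB2HSV)
roi=np.zeros(T['d'].shape,bool);roi[195:270,205:315]=1
z=C[...,2]
m=roi&(abs(z-.018)<.008)&(hsv[...,1]>90)
m=cv2.morphologyEx(m.astype(np.uint8),cv2.MORPH_OPEN,np.ones((3,3)))
ys,xs=np.nonzero(m); P=plane('top',np.c_[xs,ys],.018)
rc=cv2.minAreaRect(P[:,:2].astype(np.float32)*1000);print(rc,cv2.boxPoints(rc))
for uv in [(280,228),(240,225),(385,130),(395,126),(400,95),(405,85),(250,180),(317,166)]:
    print(uv,C[uv[1],uv[0]].round(3))
E
```

```text
((464.01812744140625, 134.661376953125), (129.56103515625, 299.18560791015625), 12.029850959777832) [[369.48193   267.46735  ]
 [431.83856   -25.147879 ]
 [558.5543      1.8554077]
 [496.1977    294.47064  ]]
(280, 228) [0.469 0.066 0.053]
(240, 225) [0.451 0.182 0.233]
(385, 130) [ 0.806 -0.326  0.013]
(395, 126) [ 0.705 -0.29   0.299]
(400, 95) [ 0.821 -0.327  0.259]
(405, 85) [ 0.822 -0.328  0.322]
(250, 180) [ 0.656  0.161 -0.   ]
(317, 166) [ 0.669 -0.071  0.074]
```

View pics/c_top.png

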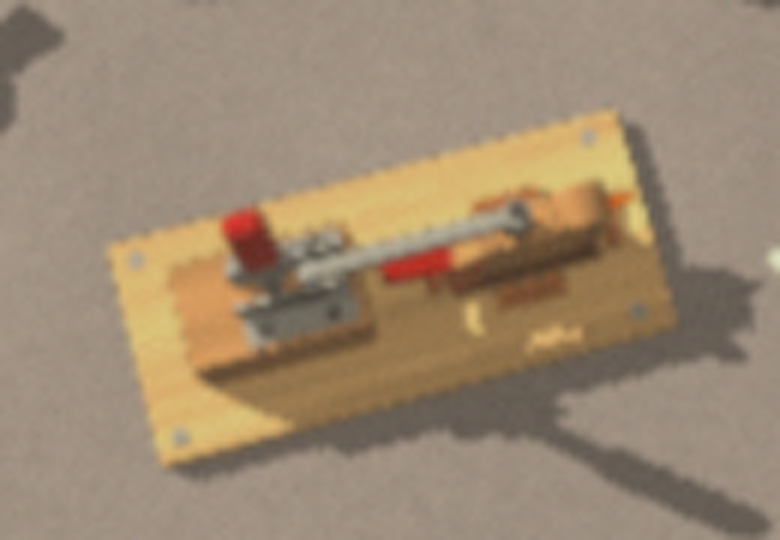

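View pics/c_side.png

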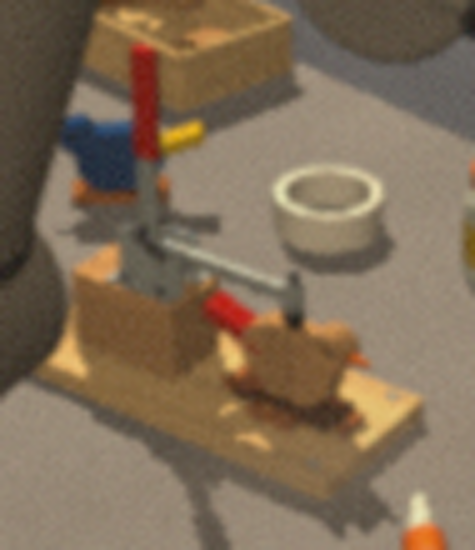

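The crops confirm it: bare-wood bird in the jig with its red tail at top px ~(265,229), beak at ~(298,218), handle top at ~(235,222). Next I measure the jig, bird and camera poses.

```bash
python3 - <<'E'
from h import *
T=np.load('top0.npz');S=np.load('side0.npz')
C=cloud('top',T['d']);D=cloud('side',S['d'])
ex=np.array([.0624,-.2926]);ex/=np.linalg.norm(ex);ey=np.array([-ex[1],ex[0]])
c=np.array([.4640,.1347])
hs={n:cv2.cvtColor(X['p'],cv2.COLOR_RGB2HSV) for n,X in(('top',T),('side',S))}
def loc(P): return np.c_[(P[:,:2]-c)@ex,(P[:,:2]-c)@ey,P[:,2]]
for n,Cl in(('top',C),('side',D)):
    L=loc(Cl.reshape(-1,3)); H=hs[n].reshape(-1,3)
    ins=(abs(L[:,0])<.2)&(abs(L[:,1])<.09)&(L[:,2]>.03)
    red=ins&((H[:,0]<5)|(H[:,0]>174))&(H[:,1]>170)&(H[:,2]>60)
    hr=red&(L[:,2]>.17); tr=red&(L[:,2]<.12)
    for k,m in(('handle',hr),('tail',tr)):
        print(n,k,m.sum(),np.percentile(L[m],[3,50,97],axis=0).round(3).tolist() if m.any() else'')
    # riser top
    m=ins&(abs(L[:,2]-.083)<.004)&(L[:,0]<0)&(H[:,1]>90); print(n,'riser',m.sum(),np.percentile(L[m],[2,50,98],axis=0).round(3).tolist())
    m=ins&(L[:,2]>.06)&(L[:,2]<.105)&(L[:,0]>.0)&(H[:,1]>60)&(H[:,0]<25); print(n,'birdtop',m.sum(),np.percentile(L[m],[2,50,98],axis=0).round(3).tolist())
    org=ins&(H[:,0]>4)&(H[:,0]<13)&(H[:,1]>200)&(L[:,0]>.08); print(n,'beak',org.sum(),L[org].round(3)[:6].tolist())
print('beak ray',loc(plane('top',[298.7,218.3],.078)),'handle top ray',loc(plane('top',[235.3,221],.275)))
# stand foot
P=C; m=(abs(P[...,2]-.012)<.008); roi=np.zeros_like(m);roi[108:158,360:405]=1
m&=roi&(hs['top'][...,2]<90); m=cv2.morphologyEx(m.astype(np.uint8),cv2.MORPH_OPEN,np.ones((3,3)))
ys,xs=np.nonzero(m);rc=cv2.minAreaRect((plane('top',np.c_[xs,ys],.01)[:,:2]*1000).astype(np.float32));print('foot',rc,cv2.boxPoints(rc).tolist())
for n,X,Cl,b in(('top',T,C,(110,135,378,412)),('side',S,D,(190,222,390,415))):
    R=np.zeros(X['d'].shape,bool);R[b[0]:b[1],b[2]:b[3]]=1
    m=R&(hs[n][...,2]>150)&(hs[n][...,1]<90)&(Cl[...,2]>.2);ys,xs=np.nonzero(m)
    print(n,'ring',m.sum(),xs.mean(),ys.mean(),xs.min(),xs.max(),ys.min(),ys.max(),np.percentile(Cl[m],[5,50,95],axis=0).round(3).tolist())
a=cv2.resize(T['p'][65:160,350:430],None,fx=5,fy=5,interpolation=cv2.INTER_CUBIC)
b=cv2.resize(S['p'][170:285,380:460],None,fx=4.13,fy=4.13,interpolation=cv2.INTER_CUBIC)
h=max(a.shape[0],b.shape[0]);pad=lambda i:np.pad(i,((0,h-i.shape[0]),(0,0),(0,0)))
cv2.imwrite('pics/cam.png',np.hstack([pad(a),pad(b)])[:,:,::-1])
E
```

```text
top handle 20 [[-0.066, -0.006, 0.269], [-0.059, -0.001, 0.275], [-0.053, 0.005, 0.278]]
top tail 30 [[0.0, -0.009, 0.072], [0.016, -0.003, 0.079], [0.031, 0.0, 0.089]]
top riser 188 [[-0.114, -0.029, 0.079], [-0.09, -0.003, 0.082], [-0.017, 0.03, 0.087]]
top birdtop 238 [[0.004, -0.012, 0.063], [0.083, -0.005, 0.086], [0.13, 0.012, 0.102]]
top beak 1 [[0.13, 0.003, 0.078]]
side handle 80 [[-0.063, -0.011, 0.196], [-0.055, -0.005, 0.237], [-0.049, -0.001, 0.274]]
side tail 41 [[0.003, -0.012, 0.075], [0.017, -0.005, 0.082], [0.032, 0.01, 0.088]]
side riser 103 [[-0.117, -0.032, 0.079], [-0.063, -0.02, 0.083], [-0.013, 0.022, 0.087]]
side birdtop 294 [[0.003, -0.014, 0.061], [0.078, -0.009, 0.082], [0.129, 0.011, 0.1]]
side beak 0 []
beak ray [[0.13476647 0.00014111 0.078     ]] handle top ray [[-0.05753993  0.00328099  0.275     ]]
foot ((797.9384155273438, -322.0374755859375), (104.00830841064453, 128.01487731933594), 74.343994140625) [[722.2718505859375, -354.839111328125], [845.5372314453125, -389.3853759765625], [873.60498046875, -289.23583984375], [750.339599609375, -254.6895751953125]]
top ring 104 392.6826923076923 126.40384615384616 383 402 110 130 [[0.694, -0.308, 0.277], [0.705, -0.285, 0.294], [0.722, -0.264, 0.302]]
side ring 57 402.5964912280702 200.08771929824562 396 408 196 206 [[0.691, -0.32, 0.286], [0.697, -0.302, 0.296], [0.708, -0.278, 0.303]]
```

View pics/cam.png

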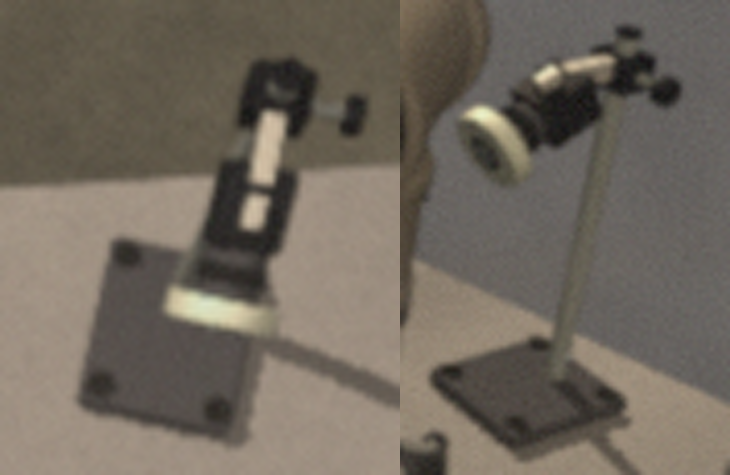

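```bash
python3 -m creep '[[0,0,-0.35,-0.1523],[0,0,-0.35,-0.1523],[0,0,-0.35,-0.1523],[0,0,-0.35,-0.1523],[0,0,-0.35,-0.1523],[0,0,-0.35,-0.1523],[0,0,-0.35,-0.1523],[0,0,-0.35,-0.1523]]' 1 30
python3 -m creep '[[0,0,0,-0.1523],[0,0,0,-0.1523],[0,0,0,-0.1523],[1,0.62,0,0],[1,0.62,0,0],[1,0.62,0,0],[1,0.62,0,0],[1,0.62,0,0]]'
python3 - <<'E'
from h import *
f=np.array([.5717,-.2585]);d=np.array([.963,-.270])
print(proj('side',[*(f+.136*d),.263]),proj('top',[*(f+.136*d),.263]))
E
```

```text
time_s: 0.77
tcp_pos: [0.2353, -0.4691, 0.2872]
tcp_rot: [0.756, 0.655, 0.0, -0.0]
ft_force: [0.1, 0.9, 0.5]
opening: -0.0001
grip_force: 0.0
time_s: 1.43
tcp_pos: [0.2753, -0.3574, 0.2869]
tcp_rot: [0.629, 0.777, 0.0, -0.0]
ft_force: [0.4, 0.4, -0.5]
opening: 0.0004
grip_force: 0.0
[[400.19400186 208.34589995]] [[394.18990423 131.34821976]]
```

```bash
python3 -m creep '[[1,0.62,0,0],[1,0.62,0,0],[1,0.62,0,0],[1,0.62,0,0],[1,0.62,0,0],[1,0.62,0,0],[1,0.62,0,0],[1,0.62,0,0]]' >/dev/null
python3 -m creep '[[1,0.62,0,0],[1,0.62,0,0],[1,0.62,0,0],[1,0.62,0,0],[1,0.62,0,0],[1,0.62,0,0],[1,0.62,0,0],[1,0.62,0,0]]' >/dev/null
python3 -m creep '[[1,0.62,0,0],[1,0.62,0,0],[1,0.62,0,0],[1,0.62,0,0],[1,0.62,0,0],[1,0.62,0,0],[0.5,0.4,0.4,0],[0,0,0.9,0]]'
python3 - <<'E'
from h import *
p,d=vision.snapshot('side');cv2.imwrite('pics/s2.png',cv2.resize(p[150:290,190:400],None,fx=3.5,fy=3.5,interpolation=cv2.INTER_CUBIC)[:,:,::-1])
E
```

```text
time_s: 3.43
tcp_pos: [0.4578, 0.142, 0.2619]
tcp_rot: [0.628, 0.778, 0.002, 0.001]
ft_force: [-0.3, -0.8, -0.2]
opening: 0.0002
grip_force: 0.0
```

View pics/s2.png

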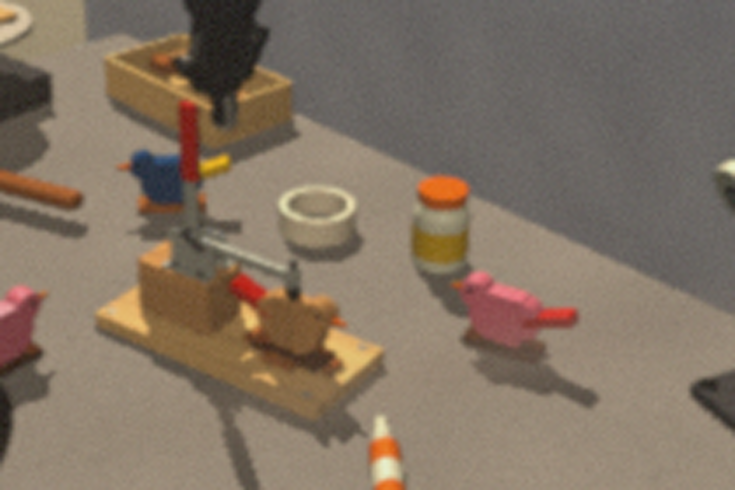

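The fingers are on the bird side of the red grip, whose top is at crop px (190,105). Now I push it over along its arc.

```bash
python3 -m creep '[[0.8,0.1,0.5,0],[0.8,0,0.5,0],[0.283,0,0.025,0],[0.283,0,0.025,0],[0.283,0,0.025,0],[0.283,0,0.025,0],[0.283,0,0.025,0],[0.283,0,0.025,0]]'
python3 -m creep '[[0.267,0,0.11,0],[0.267,0,0.11,0],[0.267,0,0.11,0],[0.267,0,0.11,0],[0.267,0,0.11,0],[0.267,0,0.11,0],[0.222,0,0.183,0],[0.222,0,0.183,0]]'
python3 -m creep '[[0.222,0,0.183,0],[0.222,0,0.183,0],[0.222,0,0.183,0],[0.222,0,0.183,0],[0.163,0,0.236,0],[0.163,0,0.236,0],[0.163,0,0.236,0],[0.163,0,0.236,0]]'
```

```text
time_s: 4.15
tcp_pos: [0.444, 0.2029, 0.2379]
tcp_rot: [0.629, 0.777, -0.002, 0.001]
ft_force: [-0.3, -7.0, -3.2]
opening: -0.0001
grip_force: 2.9
time_s: 4.82
tcp_pos: [0.4362, 0.2447, 0.2187]
tcp_rot: [0.629, 0.777, 0.001, 0.001]
ft_force: [-0.7, -2.4, 6.6]
opening: -0.0001
grip_force: 3.0
time_s: 5.48
tcp_pos: [0.4299, 0.2758, 0.1848]
tcp_rot: [0.629, 0.777, 0.001, 0.0]
ft_force: [0.3, -0.2, 5.9]
opening: -0.0002
grip_force: 2.7
```

```bash
python3 -m creep '[[0.16,0,0.236,0],[0.1,0,0.2,0],[0.06,0,0.15,0],[0,0,0,0],[0,0,0,0],[0,0,0,0],[0,0,0,0],[0,0,0,0]]'
```

```text
time_s: 6.15
tcp_pos: [0.4297, 0.2792, 0.179]
tcp_rot: [0.629, 0.777, 0.002, 0.003]
ft_force: [-10.7, -19.8, 50.0]
opening: -0.0003
grip_force: 26.4
```

```bash
python3 -m creep '[[0,0,-0.5,0],[-0.1,0,-1,0],[-0.1,0,-1,0],[0,0,-1,0],[0,-0.5,-1,0],[0,-1,-1,0],[0,-1,-1,0],[0,-1,-1,0]]' >/dev/null
python3 -m creep '[[-0.5,-1,0,0],[-0.8,-1,0,0],[-1,-1,0,0],[-1,-1,0,0],[-1,-1,0,0],[-1,-1,0,0],[-1,-0.5,0,0],[-1,0,0,0]]' -1
python3 - <<'E'
from h import *
Q={}
for n in('side','top'):
    p,d=vision.snapshot(n);np.savez(f'{n}1.npz',p=p,d=d);Q[n]=p
a=cv2.resize(Q['top'][160:290,190:330],None,fx=3,fy=3,interpolation=cv2.INTER_CUBIC)
b=cv2.resize(Q['side'][170:290,190:310],None,fx=3,fy=3,interpolation=cv2.INTER_CUBIC)
b=np.pad(b,((0,a.shape[0]-b.shape[0]),(0,0),(0,0)))
cv2.imwrite('pics/open.png',np.hstack([a,b])[:,:,::-1])
E
```

```text
time_s: 7.48
tcp_pos: [0.2617, 0.0924, 0.3224]
tcp_rot: [0.629, 0.778, 0.0, -0.0]
ft_force: [0.6, 0.9, 0.3]
opening: 0.0853
grip_force: 0.0
```

View pics/open.png

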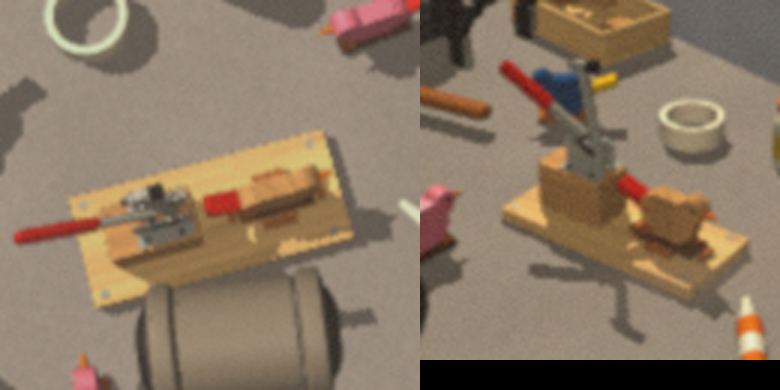

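The clamp is open: the handle lies back with its tip at top px (195,240), and the bar stands upright. Now to measure the bird, the handle angle and the camera.

```bash
python3 - <<'E'
from h import *
yaw=np.deg2rad(-77.96);ex=np.array([np.cos(yaw),np.sin(yaw)]);ey=np.array([-ex[1],ex[0]]);c=np.array([.4797,.0609])
for n in('top','side'):
    X=np.load(n+'1.npz');C=cloud(n,X['d']);H=cv2.cvtColor(X['p'],cv2.COLOR_RGB2HSV)
    L=np.dstack([(C[...,:2]-c)@ex,(C[...,:2]-c)@ey,C[...,2]])
    ins=(abs(L[...,1])<.06)
    red=ins&((H[...,0]<6)|(H[...,0]>174))&(H[...,1]>170)
    hm=red&(L[...,0]<-.15)&(L[...,0]>-.32)&(L[...,2]>.12); q=L[hm]
    g=np.polyfit(q[:,0],q[:,2],1); print(n,'handle',hm.sum(),q.min(0).round(3),q.max(0).round(3),'angle from upright',np.pi/2-np.arctan(-g[0]), 'ang via tip',np.arctan2(-(q[:,0].min()+.134),q[:,2].max()-.126))
    bm=ins&(L[...,0]>-.085)&(L[...,0]<.08)&(L[...,2]>.055)&(L[...,2]<.11)&(H[...,1]>70)&((L[...,0]>-.075)|red)
    q=L[bm];tr=bm&red&(L[...,0]<-.02)
    print(' bird',bm.sum(),np.percentile(q,[1,50,99],axis=0).round(4).tolist(),'tail',L[tr].min(0).round(3),L[tr].max(0).round(3))
    if n=='top':
        t=ins&(L[...,2]>.078)&(L[...,2]<.105)&(abs(L[...,0]-.01)<.045)
        vs,us=np.nonzero(t); P=plane('top',np.c_[us,vs],.088)[:,:2]-c
        P=np.c_[P@ex,P@ey]; print('back',len(P),P.mean(0),np.percentile(P,[2,98],axis=0),'slope',np.polyfit(P[:,0],P[:,1],1))
        rc=cv2.minAreaRect((P*1000).astype(np.float32));print(rc)
    # dark plinth
    print()
print('beak',[((plane('top',[299.5,219],.078)[0,:2]-c)@e) for e in(ex,ey)])
# camera ring
for n,b in(('top',(112,135,378,412)),('side',(188,225,385,420))):
    X=np.load(n+'1.npz');C=cloud(n,X['d']);H=cv2.cvtColor(X['p'],cv2.COLOR_RGB2HSV)
    R=np.zeros(X['d'].shape,bool);R[b[0]:b[1],b[2]:b[3]]=1
    m=R&(H[...,2]>120)&(C[...,2]>.2)&(C[...,0]<.74);ys,xs=np.nonzero(m)
    el=cv2.fitEllipse(cv2.convexHull(np.c_[xs,ys].astype(np.int32)));print(n,m.sum(),el)
    q=C[m];print(np.percentile(q,[2,50,98],axis=0).round(3).tolist()); np.save('ring_'+n,q)
X=np.load('top1.npz');C=cloud('top',X['d']);H=cv2.cvtColor(X['p'],cv2.COLOR_RGB2HSV)
m=(abs(C[...,2]-.01)<.009)&(H[...,2]<95)&(C[...,0]>.7)&(C[...,0]<.9)&(C[...,1]<-.23)&(C[...,1]>-.40)
m=cv2.morphologyEx(m.astype(np.uint8),cv2.MORPH_OPEN,np.ones((4,4)));ys,xs=np.nonzero(m)
P=plane('top',np.c_[xs,ys],.01)[:,:2]*1000; print(cv2.minAreaRect(P.astype(np.float32)),P.min(0),P.max(0))
col=(C[...,2]>.1)&(C[...,2]<.36)&(C[...,0]>.8)&(C[...,0]<.9)&(C[...,1]<-.23)&(C[...,1]>-.42);print('col',np.median(C[col],0))
X=np.load('side1.npz');C=cloud('side',X['d']);col=(C[...,2]>.05)&(C[...,2]<.2)&(C[...,0]>.78)&(C[...,0]<.9)&(C[...,1]<-.25)&(C[...,1]>-.42);print('col side',col.sum(),np.median(C[col],0),C[col].std(0))
E
```

```text
top handle 83 [-0.268 -0.004  0.155] [-0.188  0.006  0.2  ] angle from upright 1.1768128312473904 ang via tip 1.0665387139128362
 bird 336 [[-0.0755, -0.0121, 0.0581], [-0.009, -0.0013, 0.084], [0.0568, 0.0124, 0.0995]] tail [-0.077 -0.01   0.069] [-0.042  0.011  0.09 ]
back 197 [9.18225885e-03 3.70448495e-06] [[-0.03191801 -0.01258653]
 [ 0.04906751  0.01236184]] slope [ 8.66149915e-03 -7.58276423e-05]
((9.89406967163086, 0.24616622924804688), (87.2006607055664, 27.311969757080078), 0.5983450412750244)

side handle 74 [-0.265 -0.012  0.154] [-0.187  0.007  0.194] angle from upright 1.174215195727051 ang via tip 1.091710768353364
 bird 318 [[-0.0734, -0.0156, 0.0554], [0.0008, -0.0091, 0.0809], [0.0592, 0.013, 0.0998]] tail [-0.079 -0.013  0.073] [-0.039  0.01   0.089]

beak [np.float64(0.06119667831163207), np.float64(-0.0027799284469097654)]
top 136 ((420.6219482421875, 121.44449615478516), (17.26309585571289, 76.51863861083984), 83.54753112792969)
[[0.692, -0.324, 0.271], [0.704, -0.287, 0.291], [0.728, -0.263, 0.304]]
side 91 ((402.5408935546875, 203.79562377929688), (10.688619613647461, 19.623443603515625), 138.02081298828125)
[[0.691, -0.327, 0.271], [0.698, -0.308, 0.293], [0.719, -0.273, 0.302]]
((792.8621215820312, -320.893310546875), (112.84793090820312, 70.53112030029297), 23.65401268005371) [ 732.04513944 -369.33226946] [ 846.43131242 -297.64087962]
col [ 0.81939198 -0.32837575  0.32387211]
col side 201 [ 0.82091257 -0.33362211  0.12808812] [0.00404723 0.00465736 0.04287548]
```

```bash
python3 -m creep '[[-0.47,1,0,0],[-0.47,1,0,0],[-0.47,1,0,0],[-0.47,1,0,0],[-0.47,1,0,0],[-0.47,1,0,0],[-0.47,1,0,0],[-0.47,1,0,0]]' >/dev/null
python3 -m creep '[[0,0.9,0,0],[0,0.9,0.3,0],[0,0.53,0.7,0],[0,0,1,0],[0,0,1,0],[0,0,1,0],[0,0,1,0],[0,0,1,0]]' 
python3 -m creep '[[0,0,1,0],[0,0,1,0],[0,0,1,0],[0,0,0.8,0],[0,0,0.5,0],[0,0,0,0],[0,0,0,0],[0,0,0,0]]'
python3 - <<'E'
from h import *
s=r.get_state();yaw=np.deg2rad(-77.96);ex=np.array([np.cos(yaw),np.sin(yaw)]);ey=np.array([-ex[1],ex[0]])
v=np.array(s['tcp_pos'][:2])-[.4797,.0609];print('jig',v@ex,v@ey,s['tcp_pos'])
a=np.deg2rad(-15.9);d=np.array([np.cos(a),np.sin(a)]);e=np.deg2rad(25)
ax=np.array([*(d*np.cos(e)),np.sin(e)]);lens=np.array([.572,-.258,.2])+.15*ax;y=np.array([-d[1],d[0],0]);z=np.cross(ax,y);print(lens)
for n in('top','side'):
    q=np.load(f'ring_{n}.npy')-lens;f=np.c_[q@ax,q@y,q@z];f=f[abs(f[:,0])<.05];print(n,np.percentile(f,[3,25,50,75,97],axis=0).round(4).tolist(),np.percentile(np.hypot(f[:,1],f[:,2]),[5,50,95]).round(4))
E
```

```text
time_s: 8.92
tcp_pos: [0.4813, 0.0636, 0.201]
tcp_rot: [0.629, 0.777, 0.0, -0.001]
ft_force: [1.1, 0.7, 0.8]
opening: 0.0854
grip_force: 0.0
time_s: 9.58
tcp_pos: [0.4819, 0.063, 0.117]
tcp_rot: [0.629, 0.777, 0.0, 0.0]
ft_force: [0.2, -0.3, 0.8]
opening: 0.0853
grip_force: 0.0
jig -0.0015585107113077162 0.002542424512231037 [0.4818614  0.06295456 0.11696031]
[ 0.70274505 -0.29524371  0.26339274]
top [[0.0038, -0.0251, 0.0058], [0.0076, -0.0086, 0.0189], [0.012, 0.0081, 0.0254], [0.0161, 0.0225, 0.0307], [0.0204, 0.0357, 0.0362]] [0.0212 0.0325 0.0376]
side [[0.0041, -0.0318, 0.0033], [0.0071, -0.0249, 0.0182], [0.01, -0.0139, 0.0285], [0.0145, 0.0002, 0.0334], [0.0257, 0.0189, 0.0364]] [0.0256 0.0335 0.0375]
```

```bash
python3 -m creep '[[0,-0.12,0.7,0],[0,0,0.8,0],[0,0,0.8,0],[0,0,0.7,0],[0,0,0.5,0],[0,0,0.3,0],[0,0,0.2,0],[0,0,0,0]]' 
python3 -m creep '[[0,0,0,0],[0,0,0,0],[0,0,0,0],[0,0,0,0],[0,0,0,0],[0,0,0,0],[0,0,0,0],[0,0,0,0]]' 1 50
```

```text
time_s: 10.25
tcp_pos: [0.4792, 0.062, 0.0365]
tcp_rot: [0.629, 0.777, 0.0, 0.0]
ft_force: [-0.1, -0.6, 1.1]
opening: 0.0852
grip_force: 0.0
time_s: 10.92
tcp_pos: [0.4794, 0.0619, 0.037]
tcp_rot: [0.629, 0.777, 0.0, 0.0]
ft_force: [-0.2, -0.2, 5.6]
opening: 0.0234
grip_force: 49.9
```

```bash
python3 -m creep '[[0,0,-0.3,0],[0,0,-0.5,0],[0,0,-0.8,0],[0,0,-1,0],[0,0,-1,0],[0,0,-1,0],[0,0,-1,0],[0,0,-1,0]]'
python3 -m creep '[[0,0,-1,0],[0,0,-1,0],[0,0,-1,0],[0,0,-1,0],[0,0,-1,0],[0,0,-1,0],[0,0,-1,0],[0,0,-1,0]]'
python3 -c "
from station import r;print(r.get_state()['qpos'])"
```

```text
time_s: 11.58
tcp_pos: [0.4787, 0.062, 0.1702]
tcp_rot: [0.629, 0.777, 0.0, 0.0]
ft_force: [-0.4, 0.0, -1.0]
opening: 0.0235
grip_force: 49.3
time_s: 12.25
tcp_pos: [0.4784, 0.062, 0.3301]
tcp_rot: [0.629, 0.777, -0.0, 0.0]
ft_force: [0.1, 0.0, -1.2]
opening: 0.0237
grip_force: 49.3
[-3.00834287e-02  2.01500268e-01  1.44535659e+00 -9.32141915e-05
  1.49474072e+00 -2.39900610e-01]
```

```bash
python3 -m creep '[[0,0,-1,0.0775],[0,0,-1,0.0775],[0,0,-1,0.0775],[0,0,-1,0.0775],[0,0,-1,0.0775],[0,0,-1,0.0775],[0,0,-1,0.0775],[0,0,-1,0.0775]]' 
python3 -m creep '[[-0.7,0.67,0,0],[-0.7,0.67,0,0],[-0.7,0.67,0,0],[-0.7,0.67,0,0],[-0.7,0.67,0,0],[-0.7,0.67,0,0],[-0.7,0.67,0,0],[-0.7,0.67,0,0]]'
python3 -c "
from station import r;print(r.get_state()['qpos'])"
```

```text
time_s: 12.92
tcp_pos: [0.4781, 0.062, 0.4901]
tcp_rot: [0.799, 0.601, 0.0, 0.0]
ft_force: [0.9, -0.2, -0.8]
opening: 0.0237
grip_force: 49.2
time_s: 13.58
tcp_pos: [0.5512, -0.0757, 0.4891]
tcp_rot: [0.798, 0.603, -0.0, -0.0]
ft_force: [0.9, 0.1, -1.5]
opening: 0.0238
grip_force: 49.2
[-2.74285485e-01  3.72795817e-01  7.89041663e-01 -6.80935780e-05
  1.97998127e+00  2.84593593e-03]
```

```bash
python3 -m creep '[[0,0.6,0,0],[0,0.6,0,0],[0,0.6,0,0],[0,0.6,0,0],[0,0.6,0,0],[0,0.6,0,0],[0,0.6,0,0],[0,0.6,0,0]]' 
python3 -c "
from station import r;print(r.get_state()['qpos'])"
```

```text
time_s: 14.25
tcp_pos: [0.6436, -0.1013, 0.4892]
tcp_rot: [0.798, 0.603, -0.0, -0.0]
ft_force: [-0.4, 0.8, -0.6]
opening: 0.0233
grip_force: 49.2
[-2.73557968e-01  6.56846133e-01  3.05260317e-01 -7.51924141e-05
  2.17973997e+00  3.51467400e-03]
```

```bash
python3 -m creep '[[0,0.6,0,0],[0,0.6,0,0],[0,0.6,0,0],[0,0.6,0,0],[0,0.6,0,0],[0,0.6,0,0],[0,0,0,0],[0,0,0,0]]' 
python3 -c "
from station import r;print(r.get_state()['qpos'])"
```

```text
time_s: 14.92
tcp_pos: [0.6883, -0.1169, 0.4695]
tcp_rot: [0.798, 0.603, 0.008, 0.009]
ft_force: [-0.2, -0.3, -0.4]
opening: 0.0236
grip_force: 51.1
[-2.78959533e-01  8.18530332e-01  3.60828052e-02  2.99841654e-03
  2.26326885e+00  1.94522386e-04]
```

```bash
python3 -m creep '[[0,1,-1,0],[0,1,-1,0],[0,1,-1,0],[0,1,-1,0],[0,0,0,0],[0,0,0,0],[0,0,0,0],[0,0,0,0]]' 
python3 -c "
from station import r;print(r.get_state()['qpos'])"
```

```text
time_s: 15.58
tcp_pos: [0.6902, -0.1255, 0.4893]
tcp_rot: [0.797, 0.602, 0.029, 0.031]
ft_force: [-0.6, 0.1, -0.7]
opening: 0.0232
grip_force: 51.2
[-0.29347343  0.79061714  0.03679507  0.01280488  2.23030325 -0.00808766]
```

```bash
cat > tilt.py <<'E'
from h import *
from scipy.spatial.transform import Rotation as Ro
F=np.array([.5742,-.2575,.2]);a=np.deg2rad(-15.9);e=np.deg2rad(25);d=np.array([np.cos(a),np.sin(a),0])
fx=d*np.cos(e)+[0,0,np.sin(e)];fy=np.array([-d[1],d[0],0]);fz=np.cross(fx,fy)
s=r.get_state();R=Ro.from_quat(s['tcp_rot']).as_matrix();z=R[:,2]
print('t',round(s['time_s'],2),'tilt',np.rad2deg(np.arccos(-z[2])).round(2),'az',np.rad2deg(np.arctan2(z[1],z[0])).round(2),'q',np.round(s['qpos'],3))
Rt=np.c_[fy,fx,-fz]   # tool x=-bird x, y=bird y, z=-bird z
print('err in tool axes deg',np.rad2deg(Ro.from_matrix(R.T@Rt).as_rotvec()).round(2))
tgt=F-fz*.0030-fz*.0187 # TCP target
print('to go, tool units',(R.T@(tgt-s['tcp_pos'])/.02).round(2),'tgt',tgt.round(4),'tcp',np.round(s['tcp_pos'],4))
E
python3 -m creep '[[0,1,-1,0],[0,1,-1,0],[0,1,-1,0],[0,1,-1,0],[0,1,-1,0],[0,1,-1,0],[0,1,-1,0],[0,1,-1,0]]' >/dev/null; python3 tilt.py
```

```text
t 16.25 tilt 12.37 az -10.56 q [-0.323  0.719  0.037  0.036  2.172 -0.022]
err in tool axes deg [-12.68  -1.12  -0.24]
to go, tool units [-7.58 -7.03 16.83] tgt [ 0.583  -0.26    0.1803] tcp [ 0.6853 -0.1389  0.5421]
```

```bash
sed -i 's/tgt=F-fz\*.0030-fz\*.0187/tgt=F-fz*.0157/' tilt.py
python3 -m creep '[[-1,-0.1,0,0],[-1,-0.1,0,0],[-1,-0.1,0,0],[-1,0,0,0],[-0.3,1,-1,0],[-0.3,1,-1,0],[-0.3,1,-1,0],[-0.3,1,-1,0]]' >/dev/null; python3 tilt.py
```

```text
t 16.92 tilt 16.11 az -12.56 q [-0.49   0.678  0.036  0.089  2.155 -0.153]
err in tool axes deg [-8.92 -0.91 -0.2 ]
to go, tool units [-2.48 -8.28 17.7 ] tgt [ 0.5806 -0.2593  0.1858] tcp [ 0.6512 -0.2342  0.5726]
```

```bash
python3 -m creep '[[-0.5,1,-1,0],[-0.5,1,-1,0],[-0.5,1,-1,0],[-0.5,1,-1,0],[-0.5,1,-1,0],[-0.5,1,-1,0],[-0.5,1,-1,0],[-0.5,1,-1,0]]' >/dev/null; python3 tilt.py
```

```text
t 17.58 tilt 23.57 az -15.62 q [-0.619  0.601  0.037  0.159  2.109 -0.229]
err in tool axes deg [-1.43 -0.11 -0.26]
to go, tool units [  0.98 -10.7   19.58] tgt [ 0.5806 -0.2593  0.1858] tcp [ 0.6127 -0.2907  0.6302]
```

```bash
python3 -m creep '[[-0.2,1,-1,-0.006],[-0.2,0.7,-0.7,0],[0,-0.5,0,0],[0,-1,0,0],[0,-1,0,0],[0,-1,0,0],[0,-1,0,0],[0,-1,0,0]]' >/dev/null; python3 tilt.py
```

```text
t 18.25 tilt 25.15 az -16.12 q [-0.707  0.18   0.836  0.178  1.719 -0.367]
err in tool axes deg [0.15 0.09 0.05]
to go, tool units [ 1.2  -5.75 20.03] tgt [ 0.5806 -0.2593  0.1858] tcp [ 0.5106 -0.2635  0.5973]
```

```bash
python3 -m creep '[[0.2,-1,0,0],[0.2,-1,0,0],[0.2,-1,0,0],[0.2,-1,0.5,0],[0.2,-1,0.8,0],[0.2,-0.7,0.8,0],[0,0,0.9,0],[0,0,0.9,0]]' >/dev/null; python3 tilt.py
python3 -m creep '[[0,0,0.9,0],[0,0,0.9,0],[0,0,0.9,0],[0,0,0.9,0],[0,0,0.9,0],[0,0,0.9,0],[0,0,0.9,0],[0,0,0.9,0]]' >/dev/null;python3 tilt.py
```

```text
t 18.92 tilt 25.2 az -16.22 q [-0.727 -0.035  1.397  0.187  1.381 -0.448]
err in tool axes deg [0.2  0.14 0.04]
to go, tool units [ 1.000e-02 -9.000e-02  1.613e+01] tgt [ 0.5806 -0.2593  0.1858] tcp [ 0.4503 -0.2216  0.4784]
t 19.58 tilt 25.14 az -16.12 q [-0.664  0.108  1.591  0.185  1.039 -0.449]
err in tool axes deg [0.14 0.1  0.04]
to go, tool units [ 0.01 -0.1   8.88] tgt [ 0.5806 -0.2593  0.1858] tcp [ 0.5098 -0.2391  0.3475]
```

```bash
python3 -m creep '[[0,0,0.9,0],[0,0,0.9,0],[0,0,0.9,0],[0,0,0.9,0],[0,0,0.9,0],[0,0,0.9,0],[0,0,0.8,0],[0,-0.1,0.7,0]]' >/dev/null; 
python3 -m creep '[[0,0,0.6,0],[0,0,0.5,0],[0,0,0.4,0],[0,0,0.3,0],[0,0,0.1,0],[0,0,0,0],[0,0,0,0],[0,0,0,0]]' ;python3 tilt.py
python3 - <<'E'
from h import *
Q={}
for n in('side','top'):
    p,d=vision.snapshot(n);np.savez(f'{n}2.npz',p=p,d=d);Q[n]=p
a=cv2.resize(Q['top'][70:240,310:440],None,fx=3,fy=3,interpolation=cv2.INTER_CUBIC)
b=cv2.resize(Q['side'][150:320,310:440],None,fx=3,fy=3,interpolation=cv2.INTER_CUBIC)
cv2.imwrite('pics/hold.png',np.hstack([a,b])[:,:,::-1])
E
```

```text
time_s: 20.92
tcp_pos: [0.5796, -0.2598, 0.1884]
tcp_rot: [0.779, 0.588, 0.13, 0.174]
ft_force: [-0.2, -0.0, -1.1]
opening: 0.0236
grip_force: 51.3
t 20.92 tilt 25.15 az -16.18 q [-0.61   0.376  1.69   0.223  0.669 -0.479]
err in tool axes deg [0.15 0.12 0.02]
to go, tool units [ 0.03 -0.02  0.14] tgt [ 0.5806 -0.2593  0.1858] tcp [ 0.5796 -0.2598  0.1884]
```

View pics/hold.png

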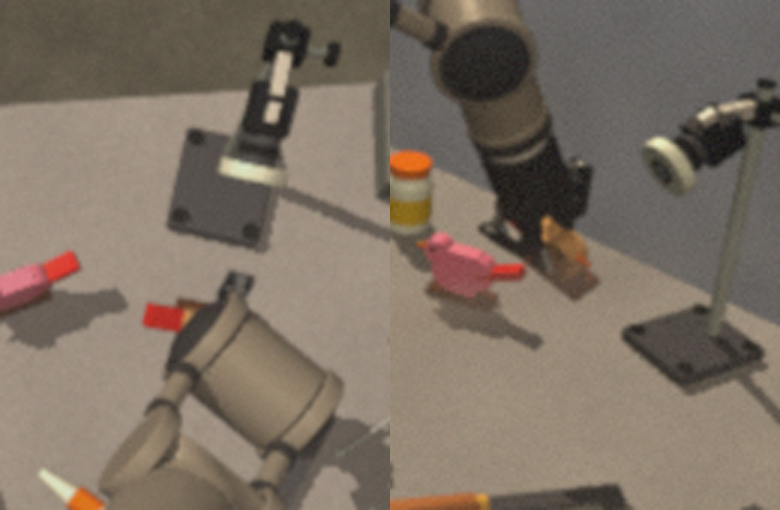

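The bird is held before the lens, beak to the camera's left: tail at crop px (163,317), ring light at (252,170). One refinement measurement of the stand follows.

```bash
python3 - <<'E'
from h import *
from tilt import F,fx,fy,fz,d
a=[]
for k in(0,1,2):
    X=np.load(f'top{k}.npz');a.append(X['p'].astype(float))
p=a[2].astype(np.uint8);C=cloud('top',np.load('top2.npz')['d']);g=p.max(2).astype(float)
g=cv2.GaussianBlur(g,(3,3),0)
zf=np.median(C[135:145,372:380,2]);print('foot z',zf)
# left edge: per row subpixel threshold crossing; bottom edge: per column
def cross(v,th): 
    i=np.nonzero((v[:-1]-th)*(v[1:]-th)<=0)[0]; return i[0]+(v[i[0]]-th)/(v[i[0]]-v[i[0]+1]) if len(i) else None
th=100;L=[];B=[]
print('levels',g[130,360:380].astype(int),g[140:160,380].astype(int))
for v in range(117,142):
    c=cross(g[v,358:382],th); 
    if c is not None:L.append((358+c,v))
for u in range(371,393):
    c=cross(g[138:160,u][::-1],th)
    if c is not None:B.append((u,159-c))
for n,E in(('L',L),('B',B)):
    P=plane('top',np.array(E),zf)[:,:2]
    vx,vy,x0,y0=cv2.fitLine((P*1000).astype(np.float32),cv2.DIST_HUBER,0,.01,.01).ravel()
    print(n,len(E),np.rad2deg(np.arctan2(vy,vx)),x0,y0,'res',np.std((P[:,0]*1000-x0)*vy-(P[:,1]*1000-y0)*vx))
    q=(np.array([x0,y0])/1000-F[:2]); print('  in stand frame mm',q@d[:2]*1000,q@fy[:2]*1000)
for n in('top','side'):
    X=np.load(n+'2.npz');Cl=cloud(n,X['d'])-F;f=np.dstack([Cl@fx,Cl@fy,Cl@fz]);H=cv2.cvtColor(X['p'],cv2.COLOR_RGB2HSV)
    m=(abs(f[...,0])<.03)&(abs(f[...,1])<.09)&(f[...,2]<.05)&(f[...,2]>-.05)&(H[...,1]>90)
    print(n,'bird',m.sum(),np.percentile(f[m],[1,50,99],axis=0).round(4).tolist())
    m=(f[...,0]>.13)&(f[...,0]<.19)&(np.hypot(f[...,1],f[...,2])<.05)&(H[...,2]>110);q=f[m];print('ring',m.sum(),q.min(0).round(3),q.max(0).round(3))
E
```

```text
t 21.02 tilt 25.15 az -16.18 q [-0.61   0.376  1.691  0.223  0.669 -0.479]
err in tool axes deg [0.15 0.12 0.02]
to go, tool units [ 0.03 -0.02  0.13] tgt [ 0.5806 -0.2593  0.1858] tcp [ 0.5796 -0.2598  0.1884]
foot z 0.014921040795096983
levels [159 160 159 159 158 158 155 143 120  98  88  87  87  87  87  87  87  86
  86  85] [ 87  86  87  87  88  88  86  81  77  92 123 147 154 155 157 159 160 159
 158 158]
L 25 -17.275225 811.9502 -270.2929 res 0.44126740978231327
  in stand frame mm 232.15893025936026 52.83039283908713
B 22 72.33338 732.0128 -309.0245 res 0.47919076863422666
  in stand frame mm 165.8907122014832 -6.318978715379036
top bird 143 [[-0.0094, 0.0201, -0.0283], [0.0058, 0.0506, 0.0269], [0.0189, 0.077, 0.0385]]
ring 140 [ 0.15  -0.032 -0.014] [0.17  0.035 0.043]
side bird 238 [[-0.0235, -0.0618, -0.0221], [-0.0023, -0.0335, 0.0361], [0.0176, 0.0342, 0.0491]]
ring 99 [ 0.151 -0.032 -0.007] [0.178 0.026 0.04 ]
```

```bash
sed -i 's/.5742,-.2575,.2/.5735,-.2534,.2/;s/-15.9/-17.2/' tilt.py; python3 tilt.py
python3 -m creep '[[0,0,0.1,0.013],[0,0,0,0.013],[0,0,0,0],[0,0,0,0],[0,0,0,0],[0,0,0,0],[0,0,0,0],[0,0,0,0]]' >/dev/null;python3 tilt.py
```

```text
t 21.02 tilt 25.15 az -16.18 q [-0.61   0.376  1.691  0.223  0.669 -0.479]
err in tool axes deg [ 0.15 -0.43  1.2 ]
to go, tool units [ 0.21 -0.1   0.1 ] tgt [ 0.5798 -0.2554  0.1858] tcp [ 0.5796 -0.2598  0.1884]
t 21.68 tilt 25.09 az -16.14 q [-0.61   0.381  1.691  0.223  0.665 -0.459]
err in tool axes deg [ 0.09 -0.45  0.02]
to go, tool units [ 0.21 -0.08 -0.03] tgt [ 0.5798 -0.2554  0.1858] tcp [ 0.5803 -0.2599  0.1859]
```

```bash
python3 -m creep '[[0.1,-0.04,0,0],[0.1,-0.04,0,0],[0,0,0,0],[0,0,0,0],[0,0,0,0],[0,0,0,0],[0,0,0,0],[0,0,0,0]]';python3 tilt.py
python3 - <<'E'
from h import *
p,d=vision.snapshot('side');cv2.imwrite('pics/fin.png',cv2.resize(p[150:310,180:440],None,fx=3,fy=3,interpolation=cv2.INTER_CUBIC)[:,:,::-1])
E
```

```text
time_s: 22.35
tcp_pos: [0.5801, -0.2556, 0.1852]
tcp_rot: [0.785, 0.58, 0.132, 0.173]
ft_force: [-0.4, -0.0, 0.2]
opening: 0.0234
grip_force: 51.3
t 22.35 tilt 25.09 az -16.14 q [-0.603  0.378  1.697  0.22   0.66  -0.451]
err in tool axes deg [ 0.09 -0.45  0.02]
to go, tool units [ 0.01 -0.   -0.03] tgt [ 0.5798 -0.2554  0.1858] tcp [ 0.5801 -0.2556  0.1852]
```

View pics/fin.png

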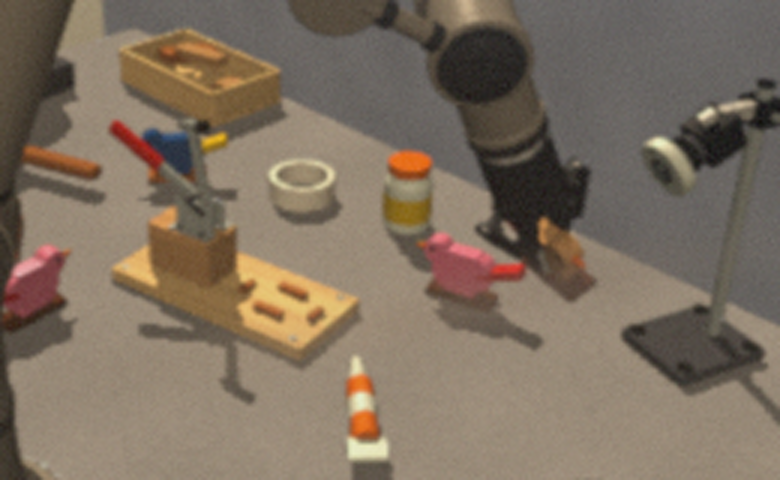

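The clamp is open (handle at crop px (140,145)) and the nest is empty. The bird is held at the focus point, px (563,255), and nothing else has moved.

```bash
python3 -c "
from station import r;print(r.finish_job())"
```

```text
the job is handed in; nothing more can be done
None
```

The job is handed in at about 22 s: the clamp is fully open, and the bird is held steady at the camera's focus point, beak left and leaned back 25°, within about 0.6 mm and 0.5° of my estimate of the focus pose (itself good to a few mm).

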